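# Fit the crank to the herb mill and bring it round to the chute

### The arm

A 7-joint arm with a two-finger parallel gripper is mounted at the origin on the work surface. World frame = base frame: x ahead of the robot, y to its left, z up, the work surface at z = 0. Lengths are in m, angles in rad, forces in N, time in s.
With the tool pointing down it reaches from about 0.425 to 0.925 m from the base axis. Payload 6.8 kg.
Tool frame: the origin (TCP) lies midway between the tips of the shut fingers; the grasp point (between the pads) lies 19 mm behind it; z points along the fingers, y is the line along which they close (so a half turn about z gives the same grasp; the last joint's range is limited). The gripper opens to 85 mm and grips with 20 to 120 N. Pads are 22 mm wide; open, the fingers measure 114 mm over their backs; the gripper's body (76 mm by 85 mm) begins 54 mm behind the grasp point. The pads swing forward as they close: fully open they stand 13 mm farther back than shut.
Start: joints at [-1.298, 0.477, 0.022, 1.555, -0.011, 1.109, -0.083], TCP at [0.251, 0.627, 0.198] pointing down, gripper open.
Joint ranges: [-2.96, 2.96], [-0.34, 2.1], [-1.41, 1.46], [0.24, 2.44], [-1.37, 4.51], [0.17, 1.92], [-2.96, 2.96]. Speed limits (rad/s): [2.39, 2.39, 3.14, 3.14, 3.14, 3.14, 3.14].

### API

Orientations are given as a unit quaternion [w, x, y, z].
In Python, from station import bot, imaging gives the robot as it stands.
- The arm moves only by the tool move_arm, never from a script. Its argument "commands" is a list that holds one entry, the list of rows, each a list of 7 numbers: the shift along the tool's x, y, z in m, then the turn, a rotation vector about the tool's x, y, z in degrees, then the finger opening in m, from 0 to 0.0854. In form: [[[x, y, z, rx, ry, rz, grip], ...]]. A call has 1 to 20 rows; each row shifts and turns the commanded pose from where the row before left it, along the tool's axes as they then stand; what a row does not reach is not made up. A row lasts 1/8 s, in which the tool goes at most 62.5 mm and 10.7 degrees, less where a joint would pass 70% of its speed; a pose out of reach is approached as far as the arm can. A call is refused whole if a number of a shift passes 0.0625 or a number of a turn 10.7, either way. A call with a gripper value outside its range is refused whole. The fingers move at their own pace and stop on an object; "squeeze" is the grip in N (left out, the last holds). Time passes only in rows, so rows that do not move let the fingers close. It gives the time, the measured TCP pose, the force, the opening and the grip force at its end, in the units of the state.
- bot.get_obs(): the state, without advancing time (a new reading comes with each control period).
- imaging.read_camera(name): name is "scene" or "top"; returns the picture (384x512x3 uint8, red, green, blue); there is no depth.
- imaging.calibration(name): a dict with "intrinsics" (3x3 intrinsics, pixels), "extrinsics" (4x4, takes a point from camera to world coordinates). Camera axes: x right, y down, z forward; pixel columns grow to the right and rows downward; lengths in m; the calibration is good to about 2 mm. A picture is of the moment at which its call begins. calibration takes no time and is no camera call.
- bot.hand_in(): hands the job in; it is judged then, once.
The state is a dict: "t": time; "q": joint angles; "joint_vel": joint speeds; "joint_torque": joint torques, N m; "eef_pos": TCP position; "tool_rot": TCP orientation; "contact_force": force on the tool from outside, world axes, zero at the start; "torque": the same for the moment, N m; "gripper_width": opening from 0.0 (shut) to 1.0 (fully open); "grasp_force": force on a finger pad.
Only numpy, scipy, OpenCV 4.12 (cv2) and the standard library are available. Lean on these libraries where they do the work, as an engineer would, in place of code of your own. Each camera call takes 0.05 s, during which the arm holds its last target. There are 200 camera calls.

### The job

Fit the loose crank onto the herb mill's drive: turn it until the three ribs under its hub mesh with the three slots between the drive's jaws, and push it fully home. Then, with the crank, turn the drive until the crank's wooden handle stands straight over the middle of the mill's chute, and let go. Leave the tall crock, the jar, the twine cone and the carton where they stand.

Things in the scene. Friction and masses are not known exactly. Their poses are not given: they have to be found in the camera images.
- mill: The fixed grey herb mill: upright drum, 140 mm across (164 mm at the foot), 103 mm high, drive on top. Origin on the drum's vertical axis at the work surface, z up. +x points along the middle of the steel chute, 64 mm wide, which sticks out at the front to 140 mm from the axis, below 75 mm height. A closed feed box at the back reaches 105 mm from the axis, below 90 mm.
- drive_seat (a point): Centre of the drive's flat floor, on the mill's axis, 115 mm above the work surface; the foot of the crank rests on it when home. Three aluminium jaws 14 mm high stand round it, about 18 to 42 mm from the axis. Between them run three radial slots 18 mm wide, 120 degrees apart, open at the centre and outside. The x axis lies along one slot, outwards, and turns with the drive; z up.
- drive (a joint): Angle of the drive about the vertical axis (rad), counter-clockwise from above positive. At 0 the slot along drive_seat's x points along the chute. It starts between 0.52 and 1.57, so no slot points to the chute. It turns both ways by more than half a turn, with friction of about 0.12 N m, and stays where it is left.
- crank: The loose steel crank, 0.36 to 0.56 kg, at first standing on its foot, handle up. Origin: on its axis, at the underside of the foot; x along the arm to the handle, z up. The foot is three radial ribs 14 mm wide, 14 mm high, out to 36 mm from the axis, at 0 (under the arm), 120 and 240 degrees. Arm: 22 mm wide, 16 to 28 mm above the underside, from 20 mm behind the axis to 122 mm ahead.
- crank_grip (a point): Centre of the crank's flat-sided grip block, on its axis 46 mm above the underside of the foot; axes as the crank's. The block is 44 mm along x and 26 mm along y (take it across y), 28 to 64 mm above the underside. Home, this point is 46 mm above drive_seat; with the ribs still on top of the jaws, 60 mm. In mesh the crank has about 3 degrees of play either way.
- crank_handle (a point): Centre of the crank's upright wooden handle, 24 mm across and 50 mm high, 110 mm from the crank's axis along its x, 53 mm above the underside of the foot. Its top is 78 mm above that underside.
- crock_center (a point): Centre of the tall white stoneware crock with a cork stopper, 68 mm across, 195 mm high: loose, a bystander beside the mill on one side of the chute, near and tall enough to be hit by the crank's arm or handle if that is set down or swung there.
- jar_center (a point): Centre of the low glass jar with a yellow lid, 68 mm across, 88 mm high: loose, a bystander on the other side of the mill; the fitted crank passes over it.
- twine_center (a point): Centre of the upright cone of twine, 72 mm across at the foot, 105 mm high: loose, a bystander near the crank.
- carton_center (a point): Centre of the cardboard carton, 90 x 55 mm (x, y), 100 mm high: loose, a bystander near the crank.
Mind the look-alikes: they are no part of the job. What is shaped like the crank but pink, red or turquoise is not meant.

How it is judged:
By the outcome, as a careful person would: the job done as asked, in the order asked, and still so for the second after the job is handed in, with the robot touching nothing.
It also fails if it takes over 58 s, if anything falls off the work surface, if the arm or the gripper's body presses on something with over 40 N, if the wrist force passes 120 N, or if a joint passes its speed limit or range.

## Working session

There is one attempt and no reset: what is moved stays moved. The work goes in short steps, Python scripts to look and compute and a tool call to move; the robot and the scene stay as the last step left them, time stands still between calls to the robot, and variables do not carry over. Pictures are saved under pics/ and viewed, at most 10 in all, crops included, and the job is handed in when it is done.

Besides the shell and the picture viewer there is one more tool, called after "Request:" as name(argument=value, ...) on one line, values as JSON. move_arm: Moves the arm, as the interface text tells. Its arguments: {"type":"object","properties":{"commands":{"type":"array","items":{"type":"array","items":{"type":"array","items":{"type":"number"}}}},"squeeze":{"type":"number"}},"required":["commands"]}

```bash
mkdir -p pics; ls; python3 - <<'E'
from station import bot, imaging
import cv2,numpy as np
for n in("scene","top"):
    im=imaging.read_camera(n); cv2.imwrite(f"pics/{n}0.png",cv2.resize(im[:,:,::-1],(800,600),interpolation=cv2.INTER_CUBIC)); cv2.imwrite(f"raw_{n}.png",im[:,:,::-1])
    c=imaging.calibration(n); print(np.round(c["intrinsics"],1).tolist(),np.round(c["extrinsics"],3).tolist())
o=bot.get_obs();print(o)
E
```

```text
pics
[[364.5, 0.0, 249.6], [0.0, 364.5, 186.6], [0.0, 0.0, 1.0]] [[-0.557, 0.55, -0.622, 1.148], [0.831, 0.383, -0.404, 0.445], [0.016, -0.742, -0.67, 0.835], [0.0, 0.0, 0.0, 1.0]]
[[358.7, 0.0, 258.0], [0.0, 358.7, 192.8], [0.0, 0.0, 1.0]] [[0.015, -0.992, 0.124, 0.332], [-1.0, -0.016, -0.012, 0.003], [0.014, -0.124, -0.992, 1.054], [0.0, 0.0, 0.0, 1.0]]
{'t': 0.1, 'q': array([-1.29810887,  0.47774083,  0.02231925,  1.55632784, -0.01148156,
        1.10927938, -0.08309715]), 'joint_vel': array([ 0.00124355,  0.0012329 ,  0.00067975, -0.00076319, -0.00249108,
        0.00052588, -0.00080045]), 'joint_torque': array([ 4.63627293e-03, -5.97755992e+01,  1.61379408e+00, -2.81953222e+01,
        1.28211486e-02,  5.09066682e-03,  4.92083473e-06]), 'eef_pos': array([0.25065676, 0.62611933, 0.19691729]), 'tool_rot': array([-9.24968731e-05,  1.89219862e-01,  9.81934408e-01, -8.08445853e-04]), 'contact_force': array([ 0.0664562 , -0.81747567, -0.57077054]), 'torque': array([ 0.00501696,  0.03513302, -0.00165196]), 'grasp_force': 0.0, 'gripper_width': 1.0004268982443154}
```

View pics/scene0.png

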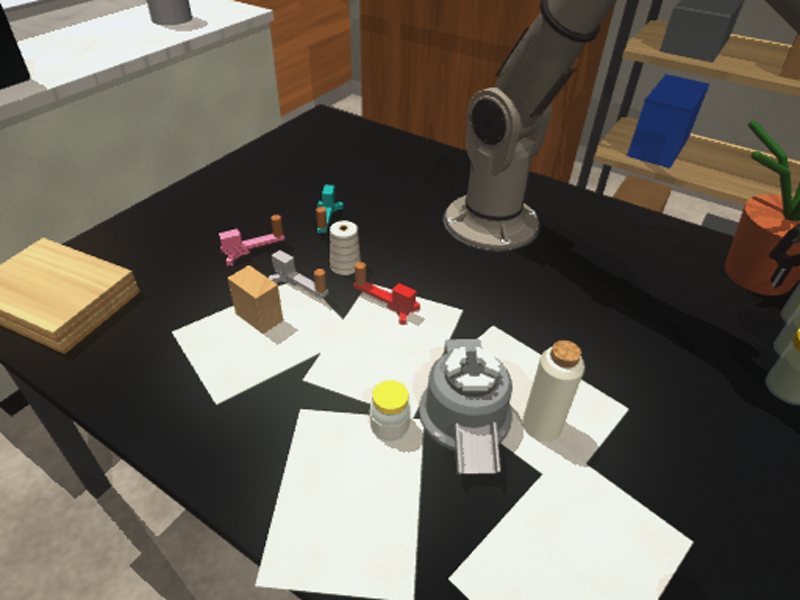

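View pics/top0.png

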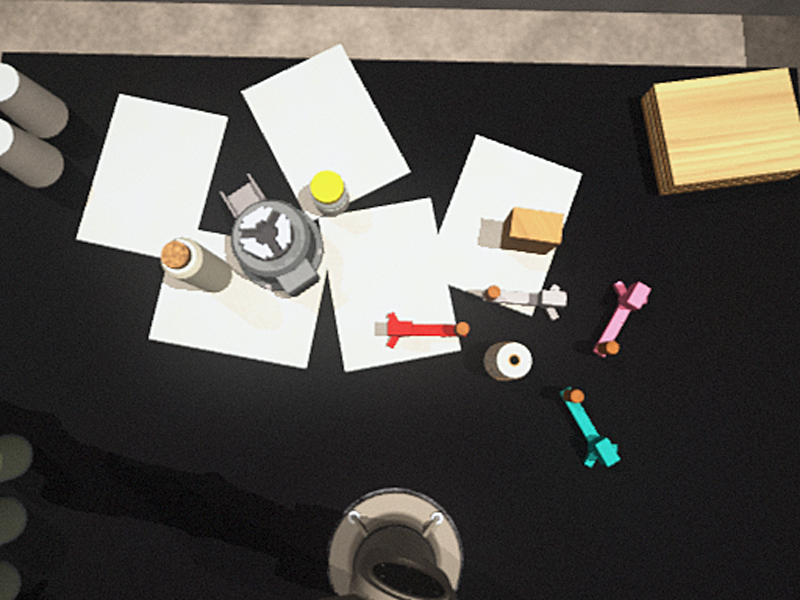

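The shots show four crank shapes, given as top-picture pixels: pink (625,315), red (425,330), turquoise (590,430) and steel grey (525,298). The grey one fits, because the crank is steel and the other three colours are ruled out. I'll confirm it in a crop together with the drive.

```bash
cat > h.py <<'E'
import numpy as np,cv2
from station import bot,imaging
def ray(cam,u,v):
    c=imaging.calibration(cam);K=np.array(c["intrinsics"]);T=np.array(c["extrinsics"])
    return T[:3,3],T[:3,:3]@np.linalg.solve(K,[u,v,1])
def plane(cam,u,v,z):
    o,d=ray(cam,u,v);return o+d*(z-o[2])/d[2]
def proj(cam,p):
    c=imaging.calibration(cam);K=np.array(c["intrinsics"]);T=np.array(c["extrinsics"])
    q=K@(T[:3,:3].T@(np.asarray(p)-T[:3,3]));return q[:2]/q[2]
E
python3 - <<'E'
import cv2,numpy as np
a=cv2.imread("raw_top.png")
c1=cv2.resize(a[165:215,295:375],(800,500)[0:1]+(500,),interpolation=cv2.INTER_CUBIC)
c2=a[105:195,135:215+20]
cv2.imwrite("pics/crank.png",c1)
cv2.imwrite("pics/mill.png",cv2.resize(c2,(640,576),interpolation=cv2.INTER_CUBIC))
E
```

```text
(no output)
```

View pics/crank.png

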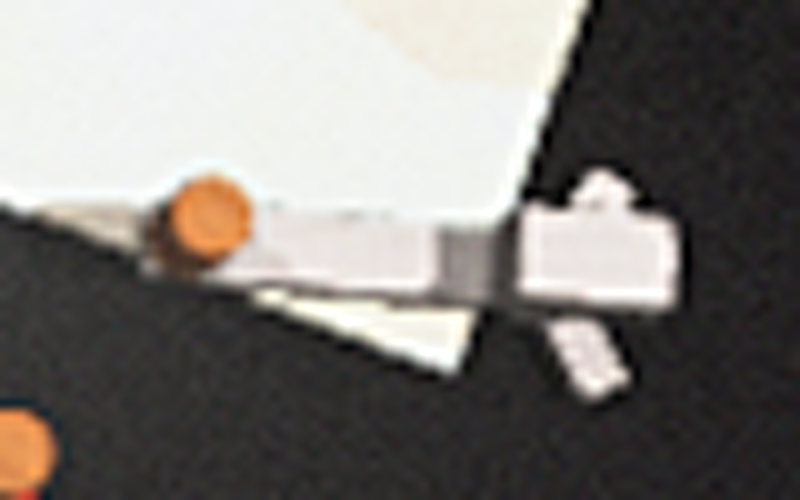

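View pics/mill.png

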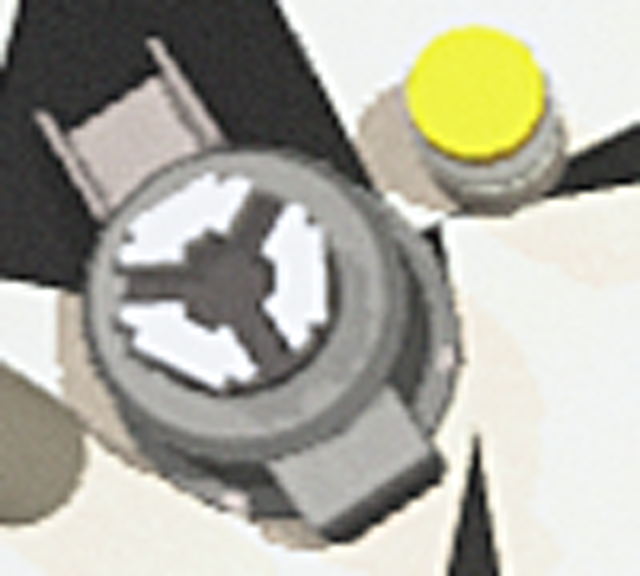

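The crop confirms the grey steel crank: handle top at (212,217) and block top centred on (600,257). In the mill crop, the drive is at about (233,283), the chute tips are at (150,42) and (40,115), and the slots point left, up-right and down-right.

```bash
python3 - <<'E'
from h import *
a=cv2.imread("raw_top.png")
f=lambda x,y,s,o:((x+.5)/s-.5+o[0],(y+.5)/s-.5+o[1])
cr=lambda x,y,z:plane("top",*f(x,y,10,(295,165)),z)
mi=lambda x,y,z:plane("top",*f(x,y,6.4,(135,105)),z)
bc=[cr(*p,.064) for p in((522,208),(682,215),(677,307),(520,296))]
b=np.mean(bc,0);h=cr(212,217,.078);d=(h-b)[:2];print("block",b,"handle",h,np.hypot(*d),np.degrees(np.arctan2(d[1],d[0])))
e=bc[0]-bc[1];e2=bc[3]-bc[2];print([np.degrees(np.arctan2(v[1],v[0])) for v in(e,e2)],np.linalg.norm(e),np.linalg.norm(bc[0]-bc[3]))
# jaws
m=np.zeros(a.shape[:2],np.uint8);roi=(slice(128,170),slice(150,190))
m[roi]=(a[roi].min(2)>205)*255
n,l,st,ce=cv2.connectedComponentsWithStats(m)
print(st[:,4],ce)
ys,xs=np.where(m>0)
P=np.array([plane("top",x,y,.129)[:2] for x,y in zip(xs,ys)]).astype(np.float32)
c,r=cv2.minEnclosingCircle(P);print("drive",c,r,"mean",P.mean(0))
for c in(np.array(c),P.mean(0)):
    q=P-c;rr=np.hypot(*q.T);k=(rr>.024)&(rr<.038);z=np.exp(3j*np.arctan2(q[k,1],q[k,0])).mean()
    print("slot",np.degrees(np.angle(-z))/3,abs(z))
# chute, box
for z in(.075,.06):
    t=[mi(*p,z) for p in((150,42),(215,140),(40,115),(100,212))];print(z,[np.round(p[:2],3).tolist() for p in t],[np.degrees(np.arctan2(*(v[1::-1]))) for v in(t[0]-t[1],t[2]-t[3])],np.linalg.norm(t[0]-t[2]))
t=[mi(*p,.09) for p in((268,465),(388,385),(443,465),(328,540))]
print([np.round(p[:2],3).tolist() for p in t]);print([np.degrees(np.arctan2(*(v[1::-1]))) for v in(t[0]-t[3],t[1]-t[2])])
s=cv2.imread("raw_scene.png")[210:310,265:385]
cv2.imwrite("pics/smill.png",cv2.resize(s,(720,600),interpolation=cv2.INTER_CUBIC))
E
```

```text
block [ 0.46821834 -0.27963756  0.064     ] handle [ 0.47549981 -0.16844402  0.078     ] 0.11143169627848654 86.25335557397209
[np.float64(88.42622330702122), np.float64(86.8997481057544)] 0.04495681738834576 0.02485505192683755
[196175    146    144    143] [[255.69027654 191.59588633]
 [163.19178082 138.71917808]
 [180.88888889 147.53472222]
 [163.84615385 158.11888112]]
drive (0.563860297203064, 0.22555914521217346) 0.044262588024139404 mean [0.5632336  0.22620304]
slot -26.056530656576765 0.34145211064189734
slot -25.018274 0.33833283
0.075 [[0.683, 0.276], [0.639, 0.245], [0.648, 0.322], [0.605, 0.294]] [np.float64(34.79710013368308), np.float64(33.37712120522785)] 0.05761628812219929
0.06 [[0.688, 0.28], [0.643, 0.249], [0.653, 0.327], [0.609, 0.298]] [np.float64(34.79710013368306), np.float64(33.37712120522794)] 0.05849887029922345
[[0.492, 0.213], [0.528, 0.163], [0.493, 0.139], [0.461, 0.186]]
[np.float64(40.071283409135326), np.float64(35.70649305116546)]
```

View pics/smill.png

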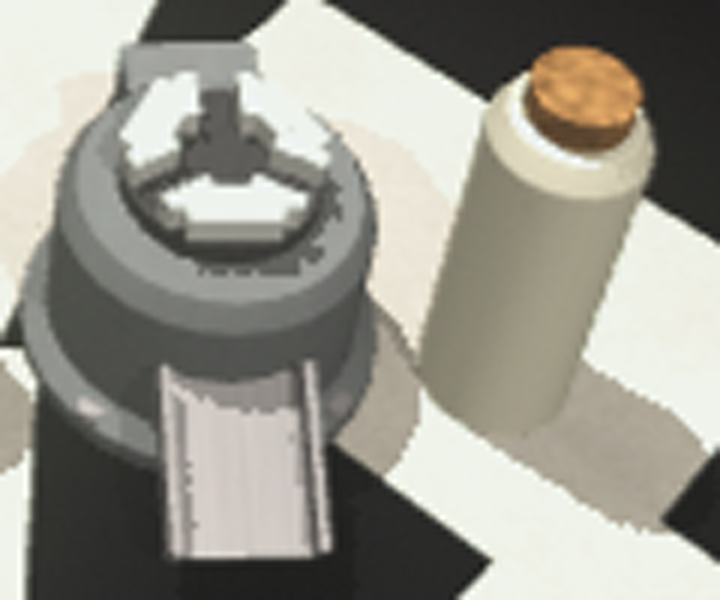

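Both views give a chute direction of about 35° world. One slot points to about -25.5°, on the jar side, so I'd set the arm down there and turn +60°. That keeps it clear of the crock. Next I'll find the bystanders and refine the axis and chute.

```bash
python3 - <<'E'
from h import *
f=lambda x,y,s,o:((x+.5)/s-.5+o[0],(y+.5)/s-.5+o[1])
def tri(a,b):
    A=[];B=[]
    for cam,p in(("top",a),("scene",b)):
        o,d=ray(cam,*p);d/=np.linalg.norm(d);M=np.eye(3)-np.outer(d,d);A.append(M);B.append(M@o)
    x=np.linalg.lstsq(np.vstack(A),np.hstack(B),rcond=None)[0]
    return x,[np.round(proj(c,x)-p,1).tolist() for c,p in(("top",a),("scene",b))]
t=lambda x,y:f(x,y,6.4,(135,105)); s=lambda x,y:f(x,y,6,(265,210))
r=tri(t(150,42),s(172,556));l=tri(t(40,115),s(330,550));print(r,l)
m=(r[0]+l[0])/2;ax=np.array([.5635,.226]);d=m[:2]-ax;print(m,np.hypot(*d),np.degrees(np.arctan2(d[1],d[0])))
e=l[0]-r[0];print("perp",np.degrees(np.arctan2(e[1],e[0]))-90)
# axis in scene at seat
print("axis scene crop",[((np.array(proj("scene",[*ax,z]))-[265,210]+.5)*6).round(0).tolist() for z in(.115,.129)])
g=lambda x,y:(x*.64,y*.64)
for n,u,z in(("crock",(177,254),.195),("jar",(326,187),.088),("twine",(514,360),.105)):
    p=plane("top",*g(*u),z)[:2];q=p-ax;print(n,p,np.hypot(*q),np.degrees(np.arctan2(q[1],q[0])))
print("carton",[plane("top",*g(*u),.1)[:2].round(3).tolist() for u in((512,207),(563,212),(558,248),(506,240))])
E
```

```text
(array([0.69538288, 0.28469959, 0.04020871]), [[0.3, -0.1], [0.3, 0.0]]) (array([0.65878326, 0.33443407, 0.04132578]), [[-0.5, 0.2], [-0.6, -0.0]])
[0.67708307 0.30956683 0.04076725] 0.141012512882592 36.34315098381624
perp 36.34936430268186
axis scene crop [[219.0, 163.0], [223.0, 142.0]]
crock [0.50824555 0.34401518] 0.1303097747553914 115.08889237861548
jar [0.65608545 0.13076333] 0.13282353088368554 -45.80871040467606
twine [ 0.35435621 -0.19801654] 0.47279080682327856 -116.25456216412748
carton [[0.622, -0.198], [0.615, -0.288], [0.55, -0.278], [0.563, -0.187]]
```

Request:
move_arm(commands=[[[0,0,-0.045,0,0,0,0.05],[0,0,-0.045,0,0,0,0.05],[0,0,-0.04,0,0,0,0.05],[-0.0436,-0.0285,0,0,0,0,0.05],[-0.0436,-0.0285,0,0,0,0,0.05],[-0.0436,-0.0285,0,0,0,0,0.05],[-0.0436,-0.0285,0,0,0,0,0.05],[-0.0436,-0.0285,0,0,0,0,0.05],[-0.0436,-0.0285,0,0,0,0,0.05],[-0.0436,-0.0285,0,0,0,0,0.05],[-0.0436,-0.0285,0,0,0,0,0.05],[-0.0436,-0.0285,0,0,0,0,0.05],[-0.0436,-0.0285,0,0,0,0,0.05]]])

```text
t: 1.72
eef_pos: [0.5502, 0.1985, 0.3275]
tool_rot: [-0.0, 0.189, 0.982, -0.0]
contact_force: [0.6, 1.3, 0.6]
gripper_width: 0.586
grasp_force: 0.0
```

Request:
move_arm(commands=[[[-0.0102,-0.0476,0,0,0,0,0.05],[-0.0102,-0.0476,0,0,0,0,0.05],[-0.0102,-0.0476,0,0,0,0,0.05],[-0.0102,-0.0476,0,0,0,0,0.05],[-0.0102,-0.0476,0,0,0,0,0.05],[-0.0102,-0.0476,0,0,0,0,0.05],[-0.0102,-0.0476,0,0,0,0,0.05],[-0.0102,-0.0476,0,0,0,0,0.05],[-0.0102,-0.0476,0,0,0,0,0.05],[-0.0102,-0.0476,0,0,0,0,0.05],[0,0,0,0,0,8.9,0.05],[0,0,0,0,0,8.9,0.05],[0,0,0,0,0,8.9,0.05],[0,0,0,0,0,8.9,0.05],[0,0,0,0,0,8.9,0.05],[0,0,0,0,0,8.9,0.05],[0,0,0,0,0,8.9,0.05],[0,0,0,0,0,8.9,0.05],[0,0,0,0,0,0,0.05]]])

```text
t: 4.1
eef_pos: [0.4673, -0.2795, 0.3274]
tool_rot: [-0.0, 0.725, 0.689, -0.0]
contact_force: [-0.4, -0.6, -0.1]
gripper_width: 0.59
grasp_force: 0.0
```

```bash
cat >> h.py <<'E'
from scipy.spatial.transform import Rotation as R
def st(target=None):
    o=bot.get_obs();w,x,y,z=o["tool_rot"];M=R.from_quat([x,y,z,w]).as_matrix();p=o["eef_pos"]
    print("t",round(o["t"],2),"pos",p.round(4),"xang",np.degrees(np.arctan2(M[1,0],M[0,0])).round(2),"zdir",M[:,2].round(3),"F",o["contact_force"].round(1),"w",round(float(o["gripper_width"])*.0854,4),"gf",round(float(o["grasp_force"]),1),"q7",o["q"][6].round(2))
    if target is not None: print("tool shift",(M.T@(np.array(target)-p)).round(4))
    return p,M
E
python3 -c "
from h import *
st([.468,-.28,.03])"
```

```text
t 4.1 pos [ 0.4673 -0.2795  0.3274] xang 87.07 zdir [-0.001  0.    -1.   ] F [-0.4 -0.6 -0.1] w 0.0504 gf 0.0 q7 0.53
tool shift [-0.0005  0.001   0.2974]
```

Request:
move_arm(commands=[[[0,0,0.05,0,0,0,0.05],[0,0,0.05,0,0,0,0.05],[0,0,0.05,0,0,0,0.05],[0,0.001,0.05,0,0,0,0.05],[0,0,0.05,0,0,0,0.05],[0,0,0.03,0,0,0,0.05],[0,0,0.017,0,0,0,0.05],[0,0,0,0,0,0,0.02],[0,0,0,0,0,0,0.02],[0,0,0,0,0,0,0.02],[0,0,0,0,0,0,0.02],[0,0,0,0,0,0,0.02],[0,0,0,0,0,0,0.02]]], squeeze=90)

```text
t: 5.72
eef_pos: [0.4686, -0.2798, 0.0309]
tool_rot: [0.0, 0.725, 0.688, 0.0]
contact_force: [0.1, -0.3, 0.6]
gripper_width: 0.235
grasp_force: 0.0
```

```bash
python3 -c "
from h import *
st()"
```

```text
t 5.72 pos [ 0.4686 -0.2798  0.0309] xang 86.99 zdir [ 0.  0. -1.] F [ 0.1 -0.3  0.6] w 0.0201 gf 0.0 q7 0.82
```

The fingers closed to 20 mm with no grip force, so they missed the block. I'll look.

```bash
python3 - <<'E'
from h import *
a=imaging.read_camera("top")[:,:,::-1][155:230,285:385];b=imaging.read_camera("scene")[:,:,::-1][130:230,135:255]
cv2.imwrite("pics/g1.png",np.hstack([cv2.resize(a,(400,300),interpolation=cv2.INTER_CUBIC),cv2.resize(b,(360,300),interpolation=cv2.INTER_CUBIC)]))
E
```

```text
(no output)
```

View pics/g1.png

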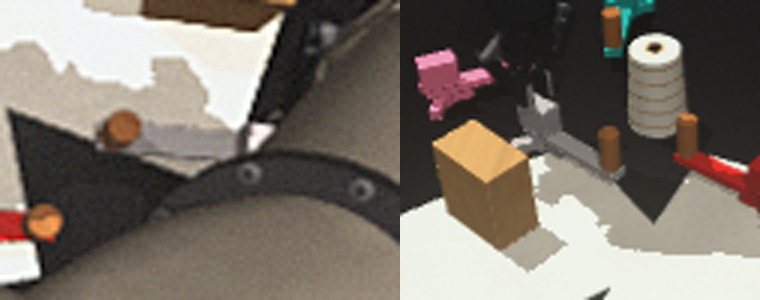

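```bash
python3 - <<'E'
from h import *
for p in([.4686,-.2798,.031],[.4686,-.2798,.064],[.4686,-.2798,.13]):
    u=proj("top",p);v=proj("scene",p);print(u.round(1),v.round(1),"crop",((u-[285,155])*4).round(),((v-[135,130])*3+[400,0]).round())
a=cv2.imread("raw_scene.png")[145:200,160:220]
cv2.imwrite("pics/s2.png",np.hstack([cv2.resize(a,(400,367),interpolation=cv2.INTER_CUBIC),cv2.resize(imaging.read_camera("scene")[145:200,160:220,::-1],(400,367),interpolation=cv2.INTER_CUBIC)]))
E
```

```text
[351.4 191.6] [180.9 170.6] crop [266. 146.] [538. 122.]
[354.6 190.1] [179.8 163.1] crop [279. 140.] [534.  99.]
[361.7 186.7] [177.5 147.2] crop [307. 127.] [528.  52.]
```

View pics/s2.png

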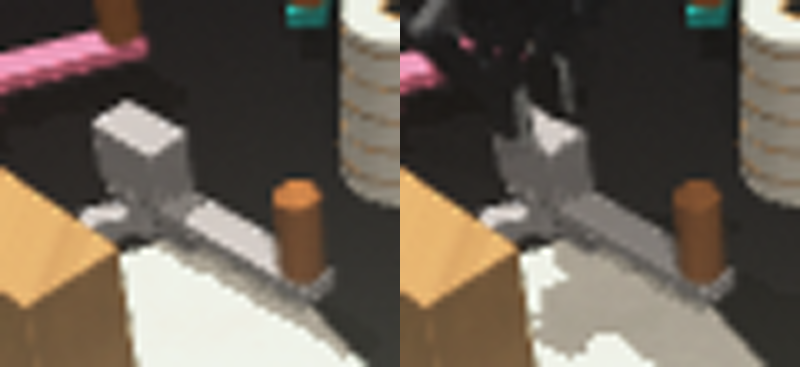

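Request:
move_arm(commands=[[[0,0,0,0,0,0,0.0],[0,0,0,0,0,0,0.0],[0,0,0,0,0,0,0.0]]], squeeze=90)

```text
t: 6.25
eef_pos: [0.4684, -0.2798, 0.0307]
tool_rot: [-0.0, 0.725, 0.688, -0.0]
contact_force: [0.2, -0.1, 0.0]
gripper_width: 0.002
grasp_force: 0.0
```

```bash
python3 - <<'E'
from h import *
st();print(proj("scene",[.4686,-.2798,.031]))
a=imaging.read_camera("scene")[105:205,130:230,::-1];b=imaging.read_camera("top")[160:220,325:385,::-1]
cv2.imwrite("pics/g3.png",np.hstack([cv2.resize(a,(500,500),interpolation=cv2.INTER_CUBIC),cv2.resize(b,(300,500),interpolation=cv2.INTER_CUBIC)]))
E
```

```text
t 6.25 pos [ 0.4684 -0.2798  0.0307] xang 86.98 zdir [-0.  0. -1.] F [ 0.2 -0.1  0. ] w 0.0002 gf 0.0 q7 0.82
[180.89892429 170.62621909]
```

View pics/g3.png

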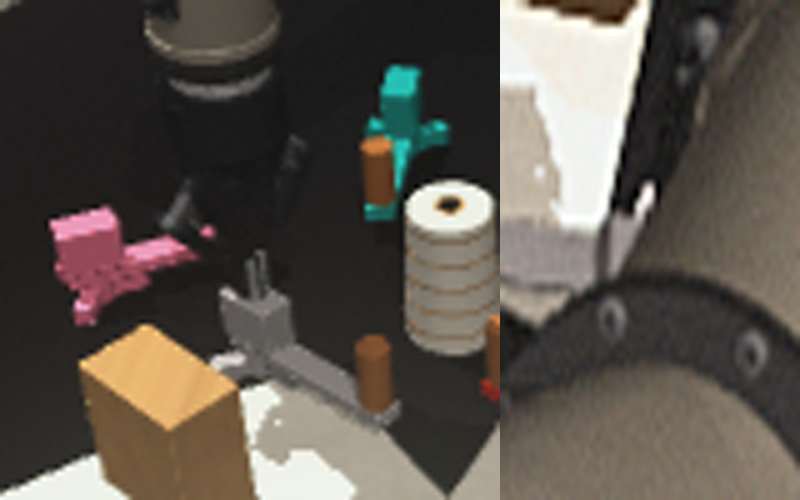

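The picture shows the shut fingers ending at the block's top, around raw scene (182,164). The measured TCP at z=0.031 should project to (181,171), so something disagrees by roughly 30 mm. I'll raise the arm and find the fingertips numerically in both views, comparing shut with open.

Request:
move_arm(commands=[[[0,0,-0.06,0,0,0,0.0],[0,0,-0.06,0,0,0,0.0],[0,0,-0.03,0,0,0,0.0],[0,0,0,0,0,0,0.0]]])

```text
t: 6.85
eef_pos: [0.47, -0.2806, 0.1831]
tool_rot: [0.002, 0.725, 0.688, 0.001]
contact_force: [0.0, 0.9, -0.6]
gripper_width: -0.003
grasp_force: 0.0
```

```bash
python3 - <<'E'
from h import *
p,M=st()
for n in("scene","top"): cv2.imwrite(f"shut_{n}.png",imaging.read_camera(n)[:,:,::-1]); print(n,proj(n,p),"base",proj(n,[0,0,0]))
E
```

```text
t 6.85 pos [ 0.47   -0.2806  0.1831] xang 86.99 zdir [ 0.005 -0.001 -1.   ] F [ 0.   0.9 -0.6] w -0.0003 gf 0.0 q7 0.66
scene [175.10172083 133.67295827] base [313.78722518 140.80200373]
top [368.54253469 183.15903229] base [251.82896204 357.27600631]
```

Request:
move_arm(commands=[[[0,0,0,0,0,0,0.085],[0,0,0,0,0,0,0.085],[0,0,0,0,0,0,0.085],[0,0,0,0,0,0,0.085],[0,0,0,0,0,0,0.085]]])

```text
t: 7.58
eef_pos: [0.4684, -0.2799, 0.1807]
tool_rot: [-0.0, 0.726, 0.688, -0.0]
contact_force: [1.0, -0.4, -1.0]
gripper_width: 0.996
grasp_force: 0.0
```

```bash
python3 - <<'E'
from h import *
p,M=st()
for n in("scene","top"):
    a=cv2.imread(f"shut_{n}.png").astype(int);b=imaging.read_camera(n)[:,:,::-1]; cv2.imwrite(f"open_{n}.png",b)
    d=np.abs(a-b.astype(int)).max(2)>25
    k,l,s,c=cv2.connectedComponentsWithStats(d.astype(np.uint8));print(n,[s[i].tolist() for i in range(1,k) if s[i,4]>12])
c=[cv2.imread(f"{s}_scene.png")[90:190,140:220] for s in("shut","open")]
cv2.imwrite("pics/f.png",np.hstack([cv2.resize(x,(400,500),interpolation=cv2.INTER_CUBIC) for x in c]))
E
```

```text
t 7.58 pos [ 0.4684 -0.2799  0.1807] xang 86.97 zdir [-0.  0. -1.] F [ 1.  -0.4 -1. ] w 0.0851 gf 0.0 q7 0.66
scene [[141, 0, 11, 9, 16], [191, 0, 15, 12, 22], [147, 2, 24, 10, 38], [177, 21, 10, 10, 17], [159, 70, 19, 4, 19], [151, 96, 10, 12, 49], [185, 106, 3, 10, 14], [173, 115, 5, 12, 40], [163, 119, 3, 11, 24], [195, 181, 7, 6, 25], [189, 191, 15, 19, 88]]
top [[383, 142, 15, 12, 78], [491, 146, 7, 17, 26], [371, 156, 6, 6, 14], [297, 163, 22, 12, 105], [485, 164, 6, 11, 20], [310, 177, 5, 9, 27], [315, 186, 12, 8, 51], [370, 275, 8, 4, 13], [379, 278, 37, 27, 57], [352, 289, 53, 32, 81], [424, 296, 9, 21, 28], [276, 333, 11, 14, 23], [211, 341, 18, 16, 30], [408, 350, 7, 10, 14], [191, 361, 20, 23, 34], [387, 360, 21, 24, 49]]
```

View pics/f.png

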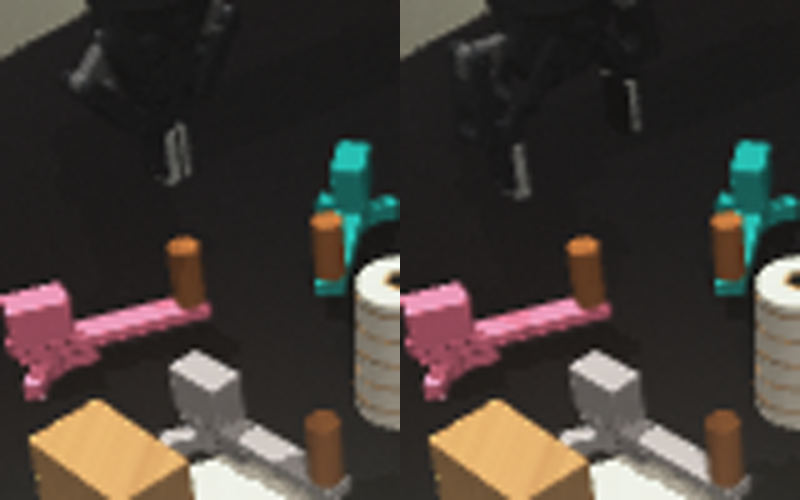

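The crank has not moved. The shut tips are at raw (175,126.6) against an expected (175.1,133.7). They sit about 30 mm higher than the reported TCP, with no sideways error, so they closed just above the block. I'll go down again in guarded steps, watching the force.

Request:
move_arm(commands=[[[0,0,0.05,0,0,0,0.055],[0,0,0.05,0,0,0,0.055],[0,0,0.04,0,0,0,0.055],[0,0,0.01,0,0,0,0.055],[0,0,0.005,0,0,0,0.055],[0,0,0.003,0,0,0,0.055],[0,0,0,0,0,0,0.055]]])

```text
t: 8.55
eef_pos: [0.4693, -0.2801, 0.0238]
tool_rot: [0.001, 0.725, 0.688, 0.0]
contact_force: [0.1, -0.2, -0.1]
gripper_width: 0.646
grasp_force: 0.0
```

Request:
move_arm(commands=[[[0,0,0.005,0,0,0,0.055],[0,0,0.003,0,0,0,0.055]]])

```text
t: 8.8
eef_pos: [0.4686, -0.2797, 0.0148]
tool_rot: [0.0, 0.725, 0.688, 0.0]
contact_force: [0.6, 0.0, -0.4]
gripper_width: 0.645
grasp_force: 0.0
```

Request:
move_arm(commands=[[[0,0,0.005,0,0,0,0.055],[0,0,0.003,0,0,0,0.055]]])

```text
t: 9.05
eef_pos: [0.4683, -0.2797, 0.0064]
tool_rot: [-0.0, 0.725, 0.688, -0.0]
contact_force: [-0.1, 0.5, 0.2]
gripper_width: 0.641
grasp_force: 0.0
```

Request:
move_arm(commands=[[[0,0,0.005,0,0,0,0.055],[0,0,0.004,0,0,0,0.055],[0,0,0,0,0,0,0.02],[0,0,0,0,0,0,0.02],[0,0,0,0,0,0,0.02],[0,0,0,0,0,0,0.02],[0,0,0,0,0,0,0.02]]], squeeze=90)

```text
t: 9.93
eef_pos: [0.4685, -0.28, -0.0021]
tool_rot: [0.0, 0.726, 0.688, 0.0]
contact_force: [-1.0, -1.3, 1.3]
gripper_width: 0.287
grasp_force: 88.3
```

Gripped at 88 N. The crank's underside is 2 mm above the reported TCP z. Next is lifting it and carrying it over the mill.

Request:
move_arm(commands=[[[0,0,-0.03,0,0,0,0.02],[0,0,-0.05,0,0,0,0.02],[0,0,-0.06,0,0,0,0.02],[0,0,-0.06,0,0,0,0.02],[0,0,-0.06,0,0,0,0.02],[0,0,0,0,0,0,0.02],[0.051,0.0069,0,0,0,0,0.02],[0.051,0.0069,0,0,0,0,0.02],[0.051,0.0069,0,0,0,0,0.02],[0.051,0.0069,0,0,0,0,0.02],[0.051,0.0069,0,0,0,0,0.02],[0.051,0.0069,0,0,0,0,0.02],[0.051,0.0069,0,0,0,0,0.02],[0.051,0.0069,0,0,0,0,0.02],[0.051,0.0069,0,0,0,0,0.02],[0.051,0.0069,0,0,0,0,0.02]]])

```text
t: 11.92
eef_pos: [0.5628, 0.2271, 0.2551]
tool_rot: [-0.001, 0.725, 0.688, -0.002]
contact_force: [0.6, -0.5, -3.7]
gripper_width: 0.294
grasp_force: 89.4
```

Request:
move_arm(commands=[[[0,0,0,0,0,9.4,0.02],[0,0,0,0,0,9.4,0.02],[0,0,0,0,0,9.4,0.02],[0,0,0,0,0,9.4,0.02],[0,0,0,0,0,9.4,0.02],[0,0,0,0,0,9.4,0.02],[0,0,0,0,0,9.4,0.02],[0,0,0,0,0,9.4,0.02],[0,0,0,0,0,9.4,0.02],[0,0,0,0,0,9.4,0.02],[0,0,0,0,0,9.4,0.02],[0,0,0,0,0,9.4,0.02],[0,0,0,0,0,0,0.02],[0,0,0,0,0,0,0.02]]])

```text
t: 13.68
eef_pos: [0.5635, 0.2258, 0.2566]
tool_rot: [0.001, 0.975, -0.222, -0.001]
contact_force: [0.1, -0.2, -3.6]
gripper_width: 0.296
grasp_force: 89.4
```

```bash
cat >> h.py <<'E'
def handle(zb):
    """handle-top position from brown blobs nearest the expected place"""
    p,M=st();ex=p+M[:,0]*.11;ex[2]=zb+.078
    for n in("top","scene"):
        im=imaging.read_camera(n);e=proj(n,ex)
        hsv=cv2.cvtColor(im,cv2.COLOR_RGB2HSV);m=cv2.inRange(hsv,(5,130,60),(20,255,255))
        k,l,s,c=cv2.connectedComponentsWithStats(m)
        for i in range(1,k):
            if s[i,4]>8 and np.linalg.norm(c[i]-e)<30: print(n,"exp",e.round(1),"blob",c[i].round(1),s[i].tolist(),"at topz",plane(n,*c[i],zb+.078).round(4))
    return p,M
E
python3 -c "
from h import *
p,M=handle(bot.get_obs()['eef_pos'][2]+.002);print('exp',p+M[:,0]*.11)"
```

```text
t 13.68 pos [0.5635 0.2258 0.2566] xang -25.64 zdir [-0.002 -0.001 -1.   ] F [ 0.1 -0.2 -3.6] w 0.0253 gf 89.4 q7 -2.07
top exp [171.6  77.5] blob [175.3  81.3] [169, 73, 14, 19, 150] at topz [0.6545 0.1699 0.3366]
scene exp [269.5 186.8] blob [267.9 192.5] [262, 184, 12, 20, 168] at topz [0.679  0.1844 0.3366]
exp [0.66266373 0.17815436 0.25644979]
```

```bash
python3 - <<'E'
from h import *
A=[];B=[]
for n,u in(("top",(175.3,81.3)),("scene",(267.9,192.5))):
    o,d=ray(n,*u);d/=np.linalg.norm(d);Q=np.eye(3)-np.outer(d,d);A.append(Q);B.append(Q@o)
x,res,*_=np.linalg.lstsq(np.vstack(A),np.hstack(B),rcond=None);print(x,res)
q=x[:2]-[.5635,.2258];print(np.hypot(*q),np.degrees(np.arctan2(q[1],q[0])))
E
```

```text
[0.6622406  0.17458978 0.3186226 ] [4.41991844e-07]
0.11123035821383093 -27.412783598036018
```

Request:
move_arm(commands=[[[0,0,0.04,0,0,-0.8,0.02],[0,0,0.04,0,0,0,0.02],[0,0,0.03,0,0,0,0.02],[0,0,0.012,0,0,0,0.02],[0,0,0.003,0,0,0,0.02],[0,0,0,0,0,0,0.02]]])

```text
t: 14.52
eef_pos: [0.5651, 0.226, 0.1338]
tool_rot: [-0.001, 0.976, -0.217, 0.001]
contact_force: [0.1, 0.8, -3.2]
gripper_width: 0.291
grasp_force: 89.4
```

Request:
move_arm(commands=[[[0,0,0.002,0,0,0,0.02],[0,0,0.002,0,0,0,0.02],[0,0,0.002,0,0,0,0.02]]])

```text
t: 14.9
eef_pos: [0.5643, 0.2259, 0.1269]
tool_rot: [-0.0, 0.976, -0.217, 0.0]
contact_force: [-0.7, -0.4, 0.3]
gripper_width: 0.29
grasp_force: 90.2
```

Request:
move_arm(commands=[[[0,0,0.001,0,0,0,0.02],[0,0,0.001,0,0,0,0.02]]])

```text
t: 15.15
eef_pos: [0.5647, 0.2259, 0.1266]
tool_rot: [-0.001, 0.976, -0.217, -0.0]
contact_force: [-6.2, -0.3, 17.0]
gripper_width: 0.292
grasp_force: 92.3
```

The ribs are resting on the jaws. I'll back off to light pressure and sweep the angle.

Request:
move_arm(commands=[[[0,0,-0.001,0,0,-0.7,0.02],[0,0,0,0,0,-0.8,0.02],[0,0,0,0,0,-0.8,0.02],[0,0,0.0005,0,0,0,0.02]]])

```text
t: 15.65
eef_pos: [0.5649, 0.2261, 0.1267]
tool_rot: [-0.001, 0.98, -0.197, 0.0]
contact_force: [-4.7, -0.2, 13.2]
gripper_width: 0.291
grasp_force: 91.8
```

Request:
move_arm(commands=[[[-0.0008,-0.0018,-0.001,0,0,0,0.02],[0,0,0.0005,0,0,0.8,0.02],[0,0,0.0005,0,0,0.8,0.02],[0,0,0.0005,0,0,0.8,0.02],[0,0,0,0,0,0,0.02]]])

```text
t: 16.27
eef_pos: [0.565, 0.2269, 0.1266]
tool_rot: [-0.0, 0.976, -0.218, 0.0]
contact_force: [-4.7, -2.7, 16.1]
gripper_width: 0.293
grasp_force: 92.3
```

```bash
python3 -c "
from h import *
st();print(bot.get_obs()['torque'])"
```

```text
t 16.27 pos [0.565  0.2269 0.1266] xang -25.18 zdir [ 0.001  0.    -1.   ] F [-4.7 -2.7 16.1] w 0.0251 gf 92.3 q7 -1.96
[-0.79574567  1.50528147  0.05938992]
```

```bash
python3 - <<'E'
from h import *
def fit(cam,roi,th):
    a=cv2.imread(f"raw_{cam}.png");g=a.min(2).astype(float);x0,x1,y0,y1=roi
    S=6;G=cv2.resize(g[y0:y1,x0:x1],None,fx=S,fy=S,interpolation=cv2.INTER_CUBIC)
    ys,xs=np.where(G>th)
    P=np.array([plane(cam,(x+.5)/S-.5+x0,(y+.5)/S-.5+y0,.129)[:2] for x,y in zip(xs[::3],ys[::3])])
    P=P[np.hypot(*(P-[.5635,.226]).T)<.05]
    from scipy.optimize import minimize
    c0=np.array([.5635,.226])
    # three-fold phase and outer-radius circle
    c,r=cv2.minEnclosingCircle(P.astype(np.float32))
    c=np.array(c)
    for cc in(c,P.mean(0)):
        q=P-cc;rr=np.hypot(*q.T);k=(rr>.022)&(rr<.04);th3=np.arctan2(q[k,1],q[k,0])
        z=np.exp(3j*th3).mean();ph=np.degrees(np.angle(-z))/3
        # per-slot gap centre
        w=(np.degrees(th3)-ph)%360;gaps=[]
        for s in(0,120,240):
            d=(w-s+180)%360-180;gaps.append((round(d[d>0].min(),1),round(d[d<0].max(),1)))
        print(cam,th,cc.round(4),round(r,4),"phase",round(ph,2),gaps)
for th in(190,205,220):fit("top",(148,192,125,172),th)
for th in(190,205,220):fit("scene",(280,325,215,260),th)
E
```

```text
Traceback (most recent call last):
  File "h.py", line 7, in plane
    o,d=ray(cam,u,v);return o+d*(z-o[2])/d[2]
        ~~~^^^^^^^^^
  File "h.py", line 4, in ray
    c=imaging.calibration(cam);K=np.array(c["intrinsics"]);T=np.array(c["extrinsics"])
ValueError: time passes only in moves, steps and waits
```

```bash
sed -i 's/c=imaging.calibration(cam)/c=cal(cam)/' h.py; sed -i '2a import functools\ncal=functools.lru_cache(imaging.calibration)' h.py
python3 - <<'E'
from h import *
def fit(cam,roi,th):
    g=cv2.imread(f"raw_{cam}.png").min(2).astype(float);x0,x1,y0,y1=roi;S=6
    G=cv2.resize(g[y0:y1,x0:x1],None,fx=S,fy=S,interpolation=cv2.INTER_CUBIC);ys,xs=np.where(G>th)
    P=np.array([plane(cam,(x+.5)/S-.5+x0,(y+.5)/S-.5+y0,.129)[:2] for x,y in zip(xs[::3],ys[::3])])
    P=P[np.hypot(*(P-[.5635,.226]).T)<.05]
    c,r=cv2.minEnclosingCircle(P.astype(np.float32))
    for cc in(np.array(c),P.mean(0)):
        q=P-cc;rr=np.hypot(*q.T);k=(rr>.022)&(rr<.04);a=np.degrees(np.arctan2(q[k,1],q[k,0]))
        z=np.exp(3j*np.radians(a)).mean();ph=np.degrees(np.angle(-z))/3;g=[]
        for s in(0,120,240):
            d=(a-ph-s+180)%360-180;g.append((round(np.percentile(d[(d>0)&(d<60)],4),1),round(np.percentile(d[(d<0)&(d>-60)],96),1)))
        print(cam,th,cc.round(4),round(r,4),"phase",round(ph,2),g)
for th in(190,220):fit("top",(148,192,125,172),th)
for th in(190,220):fit("scene",(280,325,215,260),th)
E
```

```text
top 190 [0.5635 0.2262] 0.0456 phase -25.83 [(np.float64(16.0), np.float64(-18.2)), (np.float64(19.2), np.float64(-15.7)), (np.float64(17.0), np.float64(-17.7))]
top 190 [0.5638 0.2263] 0.0456 phase -25.85 [(np.float64(15.6), np.float64(-18.6)), (np.float64(19.6), np.float64(-15.4)), (np.float64(17.0), np.float64(-17.6))]
top 220 [0.5632 0.2259] 0.0444 phase -25.62 [(np.float64(18.3), np.float64(-18.5)), (np.float64(20.0), np.float64(-18.0)), (np.float64(17.6), np.float64(-19.1))]
top 220 [0.5633 0.2261] 0.0444 phase -25.65 [(np.float64(17.9), np.float64(-18.8)), (np.float64(20.1), np.float64(-17.8)), (np.float64(17.9), np.float64(-18.9))]
scene 190 [0.5607 0.229 ] 0.0476 phase -25.49 [(np.float64(18.9), np.float64(-16.6)), (np.float64(12.9), np.float64(-22.7)), (np.float64(20.7), np.float64(-14.5))]
scene 190 [0.561  0.2293] 0.0476 phase -25.66 [(np.float64(18.1), np.float64(-17.1)), (np.float64(13.6), np.float64(-22.2)), (np.float64(21.0), np.float64(-14.2))]
scene 220 [0.5603 0.2289] 0.0469 phase -25.06 [(np.float64(20.4), np.float64(-18.7)), (np.float64(13.7), np.float64(-25.6)), (np.float64(23.0), np.float64(-16.4))]
scene 220 [0.5605 0.229 ] 0.0469 phase -25.06 [(np.float64(20.2), np.float64(-19.0)), (np.float64(14.0), np.float64(-25.5)), (np.float64(22.8), np.float64(-16.4))]
```

Request:
move_arm(commands=[[[0,0,-0.0005,0,0,0,0.02],[-0.001,0.0002,0,0,0,0,0.02],[-0.001,0.0002,0,0,0,0,0.02],[-0.001,0.0003,0.0003,0,0,0,0.02],[0,0,0.0005,0,0,0,0.02]]])

```text
t: 16.9
eef_pos: [0.5647, 0.227, 0.1267]
tool_rot: [-0.0, 0.976, -0.218, 0.003]
contact_force: [1.7, -4.5, 13.5]
gripper_width: 0.287
grasp_force: 91.6
```

Request:
move_arm(commands=[[[0,0,-0.004,0,0,0,0.02],[0,0,0,0,0,0,0.02],[0,0,0,0,0,0,0.02]]])

```text
t: 17.27
eef_pos: [0.5604, 0.2288, 0.1277]
tool_rot: [0.0, 0.976, -0.217, -0.001]
contact_force: [0.9, 0.4, -3.6]
gripper_width: 0.29
grasp_force: 89.4
```

```bash
python3 -c "
from h import *
st([.562,.2275,.129]);print(bot.get_obs()['torque'])"
```

```text
t 17.27 pos [0.5604 0.2288 0.1277] xang -25.09 zdir [-0.001 -0.    -1.   ] F [ 0.9  0.4 -3.6] w 0.0248 gf 89.4 q7 -1.97
tool shift [ 0.002   0.0005 -0.0013]
[0.03320717 0.09661081 0.00741725]
```

Request:
move_arm(commands=[[[0.0,0,0.001,0,0,0,0.02],[0,0,0.001,0,0,0,0.02],[0,0,0.0015,0,0,0,0.02],[0,0,0,0,0,0,0.02]]])

```text
t: 17.77
eef_pos: [0.5611, 0.2284, 0.1248]
tool_rot: [0.0, 0.976, -0.217, -0.0]
contact_force: [-0.2, 0.1, -3.7]
gripper_width: 0.289
grasp_force: 89.4
```

```bash
python3 -c "
from h import *
st();print(bot.get_obs()['torque'])"
```

```text
t 17.77 pos [0.5611 0.2284 0.1248] xang -25.12 zdir [-0. -0. -1.] F [-0.2  0.1 -3.7] w 0.0247 gf 89.4 q7 -1.96
[ 0.03594098  0.05214061 -0.01476599]
```

It's going in: z is 0.1248, below the jaw-top contact height, with no contact force. Continuing down to home at about 0.113.

Request:
move_arm(commands=[[[0,0,0.002,0,0,0,0.02],[0,0,0.002,0,0,0,0.02],[0,0,0.002,0,0,0,0.02],[0,0,0.002,0,0,0,0.02],[0,0,0.0015,0,0,0,0.02]]])

```text
t: 18.4
eef_pos: [0.5612, 0.2284, 0.1153]
tool_rot: [0.0, 0.976, -0.217, -0.0]
contact_force: [-0.6, -0.3, -4.7]
gripper_width: 0.293
grasp_force: 89.4
```

Request:
move_arm(commands=[[[0,0,0.001,0,0,0,0.02],[0,0,0.001,0,0,0,0.02],[0,0,0.001,0,0,0,0.02]]])

```text
t: 18.77
eef_pos: [0.5612, 0.2285, 0.113]
tool_rot: [-0.0, 0.976, -0.217, -0.0]
contact_force: [-4.4, 0.4, 6.5]
gripper_width: 0.293
grasp_force: 90.7
```

The crank is home at z=0.113 with floor contact. Now I'll turn it 61° counter-clockwise over the jar to the chute.

Request:
move_arm(commands=[[[0,0,-0.0005,0,0,-3,0.02],[0,0,0,0,0,-6,0.02],[0,0,0,0,0,-6,0.02],[0,0,0,0,0,-6,0.02],[0,0,0,0,0,-6,0.02],[0,0,0,0,0,-6,0.02],[0,0,0,0,0,-6,0.02],[0,0,0,0,0,-6,0.02],[0,0,0,0,0,-6,0.02],[0,0,0,0,0,-6,0.02],[0,0,0,0,0,-4,0.02],[0,0,0,0,0,0,0.02],[0,0,0,0,0,0,0.02]]])

```text
t: 20.4
eef_pos: [0.5614, 0.227, 0.1131]
tool_rot: [0.001, 0.952, 0.307, -0.0]
contact_force: [-1.5, -5.6, -0.7]
gripper_width: 0.292
grasp_force: 90.0
```

```bash
python3 - <<'E'
from h import *
p,M=handle(.115);print(p+M[:,0]*.11,bot.get_obs()['torque'])
# where the handle (z .168) should project if over the chute line
for ang in(33,36,39):
    a=np.radians(ang);print(ang,[proj(n,[.562+.11*np.cos(a),.2275+.11*np.sin(a),.168]).round(1) for n in("top","scene")])
E
```

```text
t 20.4 pos [0.5614 0.227  0.1131] xang 35.74 zdir [ 0.    -0.001 -1.   ] F [-1.5 -5.6 -0.7] w 0.0249 gf 90.0 q7 -1.08
scene exp [312.7 251.9] blob [311.4 259.6] [306, 250, 12, 21, 173] at topz [0.6711 0.2983 0.193 ]
[0.6506779  0.29127164 0.1130056 ] [-1.32117508  0.21381522 -0.12973353]
33 [array([143.3, 109. ]), array([309. , 259.1])]
36 [array([141.4, 110.2]), array([311.5, 259.1])]
39 [array([139.5, 111.5]), array([314.1, 259. ])]
```

The handle sits at column 311.4 in the scene view, which is about 36° and lies along the chute. I'll release, lift clear and check from above.

Request:
move_arm(commands=[[[0,0,0,0,0,0,0.035],[0,0,0,0,0,0,0.05],[0,0,0,0,0,0,0.055],[0,0,0,0,0,0,0.055],[0,0,-0.01,0,0,0,0.055],[0,0,-0.02,0,0,0,0.055],[0,0,-0.04,0,0,0,0.055],[0,0,-0.05,0,0,0,0.055],[0,0,-0.05,0,0,0,0.055],[-0.05,0,0,0,0,0,0.055],[-0.015,0.055,0,0,0,0,0.055],[0,0.06,0,0,0,0,0.055],[0,0.06,0,0,0,0,0.055],[0,0.06,0,0,0,0,0.055],[0,0.06,0,0,0,0,0.055],[0,0.06,0,0,0,0,0.055],[0,0,0,0,0,0,0.055]]])

```text
t: 22.62
eef_pos: [0.7169, -0.1045, 0.284]
tool_rot: [0.002, 0.953, 0.304, -0.0]
contact_force: [-0.7, -0.9, -0.0]
gripper_width: 0.641
grasp_force: 0.0
```

```bash
python3 - <<'E'
from h import *
st();I={}
for n,c0,r in(("top",(142,110),20),("scene",(311,259),25)):
    im=imaging.read_camera(n);I[n]=im[:,:,::-1]
    m=cv2.inRange(cv2.cvtColor(im,cv2.COLOR_RGB2HSV),(5,130,60),(20,255,255))
    k,l,s,c=cv2.connectedComponentsWithStats(m)
    for i in range(1,k):
        if s[i,4]>8 and np.linalg.norm(c[i]-c0)<r: print(n,c[i].round(1),s[i].tolist())
a=cv2.resize(I["top"][75:195,90:230],(400,343),interpolation=cv2.INTER_CUBIC);b=cv2.resize(I["scene"][200:320,255:395],(400,343),interpolation=cv2.INTER_CUBIC)
cv2.imwrite("pics/end.png",np.hstack([a,b]))
E
```

```text
t 22.62 pos [ 0.7169 -0.1045  0.284 ] xang 35.41 zdir [ 0.001 -0.004 -1.   ] F [-0.7 -0.9 -0. ] w 0.0548 gf 0.0 q7 -0.58
top [141.9 108.4] [136, 102, 13, 15, 104]
scene [311.3 259.5] [306, 250, 12, 21, 170]
```

View pics/end.png

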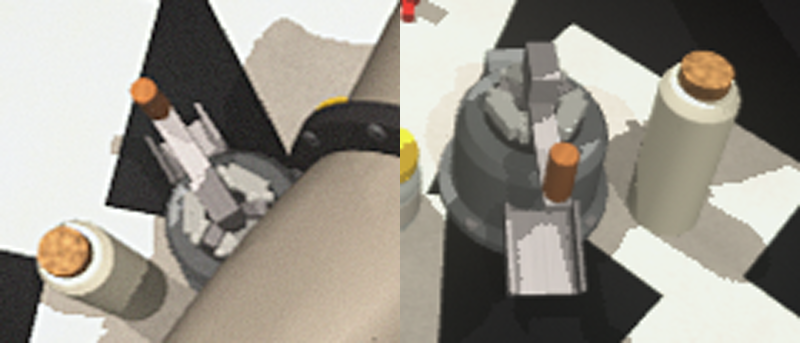

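The last picture shows the arm and handle lying along the chute: handle blob at top (141.9,108.4) and scene (311.3,259.5), against about (141.4,110.2) and (311.5,259.1) expected at 36°. The crank sits down in the jaws, the crock and jar are standing, and the gripper is clear.

```bash
python3 -c "
from station import bot
print(bot.hand_in())"
```

```text
the job is handed in; nothing more can be done
None
```

I seated the steel crank fully home in the drive, turned it so its handle stands over the middle of the chute (within about 1° by camera), released it and handed the job in at about 23 s; the crock and jar are still standing, but I did not re-check the twine cone and carton at the end.

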